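# Seat a board in the gluing jig and press the clamp down on it

### The arm

A 6-joint arm with a two-finger parallel gripper is mounted at the origin on a cart in front of the work surface, level with it; the furniture and walls round the work are solid. World frame = base frame: x ahead of the robot, y to its left, z up, the work surface at z = 0. Lengths are in m, angles in rad, forces in N, time in s.
With the tool pointing down it reaches from about 0.35 to 0.975 m from the base axis. Payload 4.9 kg.
Tool frame: the origin (TCP) lies at the very end of the fingers, on their centre line; the grasp point (between the pads) lies 19 mm behind it; z points along the fingers, y is the direction in which the jaws open and shut (so a half turn about z gives the same grasp; the last joint's range is limited). The gripper opens to 85 mm and grips with 20 to 120 N. Pads are 22 mm wide; open, the fingers measure 114 mm over their backs; the gripper's body (76 mm by 85 mm) begins 54 mm behind the grasp point. The pads swing forward as they close: fully open they stand 13 mm farther back than shut.
Start: joints at [-1.267, 0.053, 1.613, -0, 1.476, -0.119], TCP at [0.256, -0.57, 0.231] pointing down, gripper open.
Joint ranges: [-3.01, 3.01], [-1.01, 2.22], [0.06, 2.58], [-1.02, 4.17], [0.09, 2.62], [-3.14, 3.14]. Speed limits (rad/s): [2.57, 2.57, 3.14, 3.14, 3.14, 3.14].

### API

Orientations are given as a unit quaternion [w, x, y, z].
In Python, from plant import monitor, eyes, manip gives the robot as it stands.
- The arm moves only by the tool step_arm, never from a script. Its argument "motion" is a list of rows, each a list of 7 numbers: the shift along the world's x, y, z scaled (see below), then the turn, a rotation vector about the world's x, y, z scaled (see below), then the closure in counts, from 0 (fully open) to 255 (shut). In form: [[x, y, z, ax, ay, az, grip], ...]. A call has 1 to 10 rows; each row is the pose to reach, as a shift and turn from the pose commanded when the call began; what a row does not reach only later rows make up. The controller multiplies each number of a shift by 0.5 m and each number of a turn by 1.5 rad. A row lasts 1/10 s, in which the tool goes at most 50 mm and 8.59 degrees, less where a joint would pass 70% of its speed; a pose out of reach is approached as far as the arm can. A call with a number of a shift or a turn outside -1 to 1 is refused whole. A call with a gripper value outside its range is refused whole. The fingers move at their own pace and stop on an object; the grip force is fixed at half the most. Time passes only in rows, so rows that repeat a pose let the fingers close. It gives the time, the measured TCP pose, the force and the opening at its end, in the units of the state.
- monitor.state(): the state, without advancing time (a new reading comes with each control period).
- eyes.grab_frame(name): name is "side" or "top" or "wrist"; returns a dict with "pixels" (420x560x3 uint8, red, green, blue), "mtx" (3x3 intrinsics, pixels), "dist" ([k1, k2, p1, p2, k3] as OpenCV has them; the pictures are not rectified), "rvec" (rotation vector, rad) and "tvec" (3), from world to camera coordinates, as OpenCV has them; the wrist camera has in their place "hand_eye" (4x4, takes a point from camera to tool coordinates, whose origin is the TCP and whose axes are the flange's). Camera axes: x right, y down, z forward; pixel columns grow to the right and rows downward; lengths in m; the calibration is good to about 2 mm. A picture is of the moment at which its call begins: read the wrist's pose just before it. There is no depth.
- manip.job_done(): hands the job in, once; it reports no verdict.
Trained networks look in the newest picture that a camera, given by its name, has taken for a name from the list of things; names that differ only in an ending like _2 or _b are one class to them, and where a whole thing is asked for, a point or a joint stands for the part that bears it (a point fixed in the world has none). Each returns a list of dicts, best first, with "p" (0 to 1); they miss things now and then, are a little off and sometimes report something else, mostly with a low value. They report only what shows in the picture. A call takes as long as a camera call.
- eyes.look_for(name, camera): "box" ([centre column, centre row, width, height] in pixels, round what is visible of it).
- eyes.pinpoint(name, camera): "uv" ([column, row] in pixels: a listed point, or the origin of a listed thing).
The state is a dict: "time": time; "joint_pos": joint angles; "joint_vel": joint speeds; "joint_efforts": joint torques, N m; "tool_pos": TCP position; "tool_rot": TCP orientation; "contact_force": force on the tool from outside, world axes, zero at the start; "ft_torque": the same for the moment, N m; "gripper_width": opening from 0.0 (shut) to 1.0 (fully open).
Only numpy, scipy, OpenCV 4.12 (cv2) and the standard library are available. Lean on these libraries where they do the work, as an engineer would, in place of code of your own. Each camera call takes 0.05 s, during which the arm holds its last target.

### The job

Load the gluing jig with the fingertips alone: nudge the dark walnut board gently along the jig's base until it sits square in the corner, up against both the end stop and the back fence, and only then press the raised clamp bar gently down until its pad rests on the board, and withdraw. Do not grip or lift the board, and leave the glue bottle, the tape roll, the hex key set and the brass weight where they are.

Things in the scene. Friction and masses are not known exactly. Their poses are not given: they have to be found in the camera images.
- toggle_jig: Gluing jig: pale plywood plate fixed to the bench, upper face 18 mm above it, rigid. Origin at bench height; own frame x away from the robot, y left, z up. Plate: x -65 to 65, y -83 to 137 mm. Two wooden strips stand 27 mm high on it: back fence (inner face at x = 47, from y 17 to 117) and end stop at the left (inner face at y = 119, along the whole x). The clamp post is at x -18..8, y -71..-23.
- stop_corner (a point): The inner corner of the jig, where the planes of the back fence and the end stop meet at the plate's upper face. Axes as the jig's.
- walnut_board: Work piece: loose dark walnut board, 100 (its x) x 80 (its y) x 18 mm, about 0.1 kg, two 8 mm dowel holes near its +y edge. Origin at the centre of its underside; axes within 0.12 rad of the jig's at the start. It starts 25 to 40 mm short of the fence and 15 to 35 mm of the stop slightly over the plate's front edge. Seated, its centre is at x = -3, y = 79 mm in the jig's frame.
- board_corner (a point): The corner of the board (at its +x, +y, underside: 50 and 40 mm from the centre) that belongs in stop_corner. Axes as the board's.
- toggle_jig_lever (a joint): Clamp lever, one rigid part: steel bar with a pad under its +y end, red handle on the -y side. Hinged along the jig's x direction at x -5.5, y -46, z 48 mm in the jig's frame. Radians: 0 = bar level, pad 2 mm above the plate; larger = bar up and handle down, to 0.77. Starts raised, 0.66 to 0.76. Friction holds it where it is left; 1 to 2 N on the bar moves it. About 0.16 with the pad on the board.
- bar_press (a point): Point on the clamp bar's upper face, 81 mm from the hinge toward the pad; moves with the bar, which is 12 mm wide, 8 mm thick and ends 27 mm beyond this point. The pad, 17 mm across, is centred 20 mm beyond it and hangs 31 mm below the bar's top. Raised, the bar's end is about 125 mm above the bench and the pad hangs over y = 35 to 55 mm of the jig, 95 mm up.
- glue_bottle: White glue bottle with an orange nozzle, 63 mm across, 199 mm high, loose, standing beyond the jig's left end. Origin at the centre of its base. Leave alone.
- tape_2: Small roll of black tape, 53 mm across, 19 mm high, loose, left of the jig, nearer the robot. Origin at the centre of its underside. Leave alone.
- hex_keys: Green folding hex key set, 28 x 92 x 18 mm, loose, in front of the jig on the right. Origin at the centre of its underside. Leave alone.
- brass_weight: Brass weight with a knob, 47 mm across, 44 mm high, loose, behind the jig on the right. Origin at the centre of its underside. Leave alone.

How it is judged:
On the way, in this order (a step that is already met when the one before it is completed fails the run):
1. the board sits square in the corner, against fence and stop, with the clamp still raised (x of board_corner in the frame of stop_corner above -0.0035 m and y of board_corner in the frame of stop_corner above -0.0035 m and angle between the x axis of walnut_board and the x axis of toggle_jig, either way round below 0.035 rad and value of joint toggle_jig_lever above 0.45 rad), for 0.2 s.
2. the clamp bar is pressed down on the board (value of joint toggle_jig_lever below 0.185 rad and contact force between toggle_jig_lever and walnut_board above 0.05 N), for 0.1 s.
At the end, for the whole second after the job is handed in: The board lies flat on the jig, its corner within 3.5 mm of both the back fence and the end stop and within 2 degrees of square to them, and the clamp is down with its pad bearing on the board; the glue bottle, tape roll, hex keys and brass weight are within 10 mm of where they stood (all of step 2 and x of board_corner in the frame of stop_corner above -0.0035 m and y of board_corner in the frame of stop_corner above -0.0035 m and z of board_corner in the frame of stop_corner below 0.003 m and angle between the x axis of walnut_board and the x axis of toggle_jig, either way round below 0.035 rad and angle between walnut_board's own z axis and vertical below 0.03 rad and linear speed of walnut_board below 0.01 m/s and distance of each of glue_bottle, tape_2, hex_keys, brass_weight from where it was at the start of the episode below 0.01 m); the robot touches nothing.
It fails at once if the board is lifted or tipped (z of walnut_board in the frame of toggle_jig above 0.024 m or angle between walnut_board's own z axis and vertical above 0.12 rad).
It fails at once if the board is pushed hard (over 40 N) (contact force between the fingers and walnut_board above 40 N).
It fails at once if the clamp is pressed hard (over 40 N) (contact force between the fingers and toggle_jig_lever above 40 N).
It fails at once if a bystander is moved by more than 10 mm (distance of any of glue_bottle, tape_2, hex_keys, brass_weight from where it was at the start of the episode above 0.01 m).
It also fails if it takes over 51 s, if anything falls off the work surface, if the arm or the gripper's body presses on something with over 40 N, if the wrist force passes 120 N, or if a joint passes its speed limit or range.

## Working session

There is one attempt and no reset: what is moved stays moved. The work goes in short steps, Python scripts to look and compute and a tool call to move; the robot and the scene stay as the last step left them, time stands still between calls to the robot, and variables do not carry over. Pictures are saved under pics/ and viewed, and the job is handed in when it is done.

Besides the shell and the picture viewer there is one more tool, called after "Emit:" as a command line: name --pt "numbers of a row" for each row, then --argument value for the rest. step_arm: Moves the arm, as the interface text tells. Its arguments: {"type":"object","properties":{"motion":{"type":"array","items":{"type":"array","items":{"type":"number"}}}},"required":["motion"]}

```bash
ls; mkdir -p pics; cat > h.py <<'E'
import numpy as np, cv2
from plant import monitor, eyes, manip
def grab(n,f=None):
    fr=eyes.grab_frame(n)
    if f: cv2.imwrite('pics/'+f,cv2.cvtColor(fr['pixels'],cv2.COLOR_RGB2BGR))
    return fr
def ray(fr,uv):
    n=cv2.undistortPoints(np.array([[uv]],float),np.array(fr['mtx']),np.array(fr['dist']))[0,0]
    R=cv2.Rodrigues(np.array(fr['rvec'],float))[0];t=np.array(fr['tvec'],float).ravel()
    return -R.T@t, R.T@np.array([n[0],n[1],1])
def atz(fr,uv,z):
    o,d=ray(fr,uv); return o+d*(z-o[2])/d[2]
def proj(fr,P):
    return cv2.projectPoints(np.array(P,float).reshape(-1,1,3),np.array(fr['rvec'],float),np.array(fr['tvec'],float),np.array(fr['mtx']),np.array(fr['dist']))[0][:,0]
def tri(f1,u1,f2,u2):
    o1,d1=ray(f1,u1);o2,d2=ray(f2,u2)
    A=np.stack([d1,-d2],1);s=np.linalg.lstsq(A,o2-o1,rcond=None)[0]
    a,b=o1+s[0]*d1,o2+s[1]*d2
    return (a+b)/2,np.linalg.norm(a-b)
E
python3 - <<'E'
from h import *
np.set_printoptions(precision=4,suppress=True)
F={c:grab(c,c+'0.png') for c in('side','top')}
U={}
for n in ['toggle_jig','stop_corner','walnut_board','board_corner','bar_press','toggle_jig_lever','glue_bottle','tape_2','hex_keys','brass_weight']:
    for c in F:
        r=eyes.pinpoint(n,c)[:2]; print(n,c,[(np.round(x['uv'],1).tolist(),round(x['p'],2)) for x in r])
        if r: U[n,c]=r[0]['uv']
    if (n,'side') in U and (n,'top') in U: print('   ',*tri(F['side'],U[n,'side'],F['top'],U[n,'top']))
print(monitor.state())
for c in F: print(c, ray(F[c],[280,210]))
E
```

```text
pics
toggle_jig side [([283.7, 200.1], 0.61)]
toggle_jig top [([351.2, 201.0], 0.94), ([351.6, 193.6], 0.65)]
    [ 0.5968 -0.0483  0.    ] 0.006113109252828168
stop_corner side [([244.3, 221.7], 0.7)]
stop_corner top [([287.8, 161.0], 0.75)]
    [0.6626 0.0667 0.0145] 0.010449010948777742
walnut_board side [([300.2, 208.2], 0.69)]
walnut_board top [([316.1, 218.0], 0.89)]
    [0.5614 0.0162 0.0193] 0.008365658959854725
board_corner side [([267.5, 220.4], 0.63), ([215.3, 249.1], 0.51)]
board_corner top [([293.3, 188.7], 0.74)]
    [0.6169 0.0563 0.0124] 0.0024267341319897558
bar_press side [([281.6, 159.9], 0.54)]
bar_press top [([353.2, 196.1], 0.91)]
    [ 0.5955 -0.0387  0.0927] 0.004954452819608652Traceback (most recent call last):
  File "<stdin>", line 7, in <module>
ValueError: it knows: bar_press, board_corner, brass_weight, glue_bottle, hex_keys, stop_corner, tape, toggle_jig, walnut_board
```

```bash
python3 - <<'E'
from h import *
np.set_printoptions(precision=4,suppress=True)
F={c:grab(c) for c in('side','top')}
for c in F: 
    cv2.imwrite('pics/%s1.png'%c,cv2.cvtColor(F[c]['pixels'],cv2.COLOR_RGB2BGR)); print(c,ray(F[c],[280,210]))
for c,b in (('top',(210,120,440,320)),('side',(180,110,400,300))):
    im=F[c]['pixels'][b[1]:b[3],b[0]:b[2]]
    im=cv2.resize(im,None,fx=3,fy=3,interpolation=cv2.INTER_CUBIC);cv2.imwrite('pics/%s1z.png'%c,cv2.cvtColor(im,cv2.COLOR_RGB2BGR))
U={}
for n in ['glue_bottle','tape','hex_keys','brass_weight']:
    for c in F:
        r=eyes.pinpoint(n,c)[:1]; 
        if r: U[n,c]=r[0]['uv'];print(n,c,r[0])
        if r:print(atz(F[c],r[0]['uv'],0))
print(monitor.state())
E
```

```text
side (array([0.5292, 0.8205, 0.4731]), array([ 0.0719, -0.8657, -0.4955]))
top (array([0.454 , 0.0781, 0.9015]), array([ 0.1399,  0.0014, -0.9904]))
glue_bottle side {'uv': [213.1, 250.0], 'p': 0.58}
[0.7007 0.1435 0.    ]
glue_bottle top {'uv': [365.7, 149.1], 'p': 0.65}
[ 0.6966 -0.0757  0.    ]
tape side {'uv': [244.5, 219.3], 'p': 0.65}
[0.6621 0.0361 0.    ]
tape top {'uv': [248.9, 224.9], 'p': 0.92}
[0.5535 0.1343 0.    ]
hex_keys side {'uv': [346.2, 188.4], 'p': 0.76}
[ 0.464  -0.1127  0.    ]
hex_keys top {'uv': [390.8, 275.7], 'p': 0.96}
[ 0.4672 -0.1194  0.    ]
brass_weight side {'uv': [234.8, 194.2], 'p': 0.63}
[ 0.6976 -0.0635  0.    ]
brass_weight top {'uv': [366.9, 152.6], 'p': 0.81}
[ 0.6901 -0.0778  0.    ]
{'time': 1.1, 'joint_pos': array([-1.267 ,  0.0527,  1.6129,  0.    ,  1.476 , -0.1189]), 'joint_vel': array([ 0.0002, -0.0001,  0.0009,  0.0015, -0.0002,  0.0006]), 'joint_efforts': array([  0.001 , -39.3695, -37.0469,   0.    ,   0.0003,  -0.    ]), 'tool_pos': array([ 0.2564, -0.5699,  0.2313]), 'tool_rot': array([-0.    ,  0.9777,  0.2098,  0.    ]), 'contact_force': array([0.1711, 0.5435, 0.222 ]), 'ft_torque': array([ 0.0116,  0.0148, -0.0382]), 'gripper_width': 0.999825674822939}
```

View pics/top1.png

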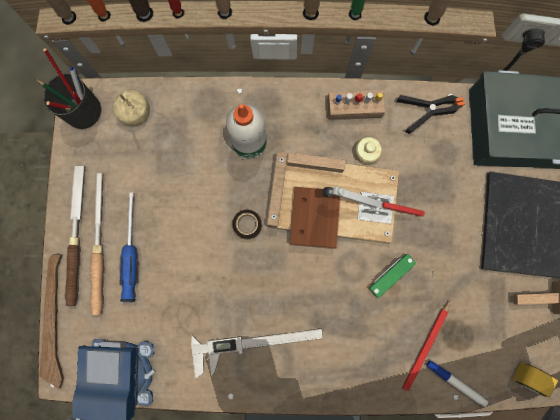

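View pics/side1.png

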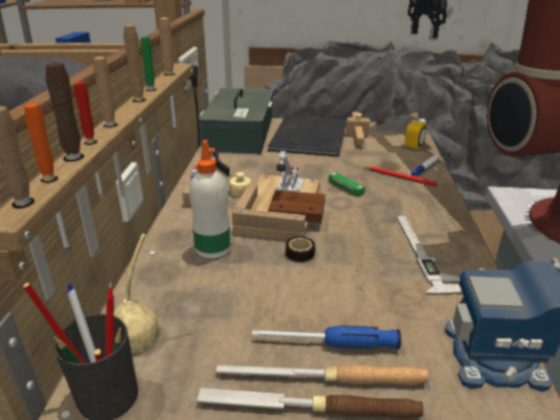

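View pics/top1z.png

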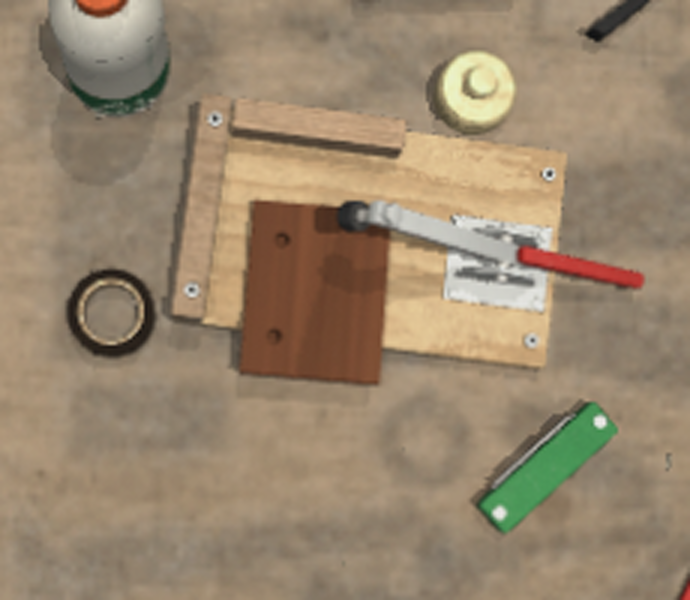

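View pics/side1z.png

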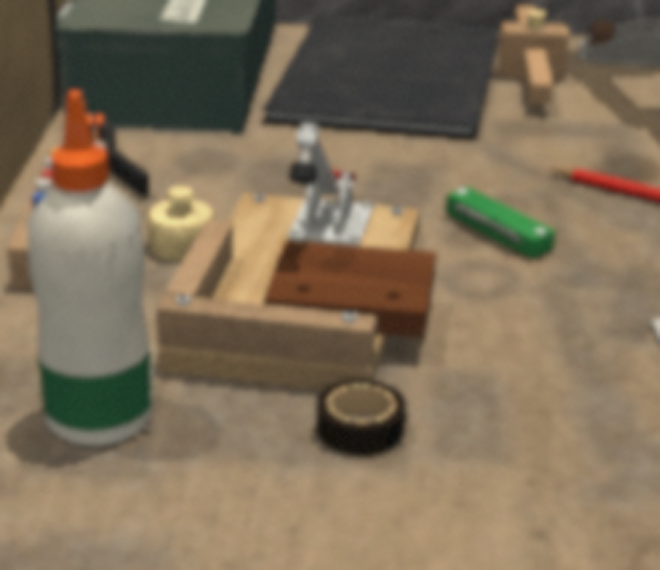

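```bash
cat > fit.py <<'E'
from h import *
from scipy.optimize import least_squares
np.set_printoptions(precision=4,suppress=True)
def fitpose(fr,obj,uv,z0=0):
    obj=np.array(obj,float)/1000;uv=np.array(uv,float)
    def W(p):
        c,s=np.cos(p[2]),np.sin(p[2]);return np.c_[p[0]+c*obj[:,0]-s*obj[:,1],p[1]+s*obj[:,0]+c*obj[:,1],obj[:,2]]
    r=least_squares(lambda p:(proj(fr,W(p))-uv).ravel(),[0.57,0,0],loss='soft_l1')
    return r.x,np.round(proj(fr,W(r.x))-uv,1)
def inj(P,j):
    c,s=np.cos(j[2]),np.sin(j[2]);d=np.array(P[:2])-j[:2];return np.array([c*d[0]+s*d[1],-s*d[0]+c*d[1]])
def tow(q,j):
    c,s=np.cos(j[2]),np.sin(j[2]);return np.array([j[0]+c*q[0]-s*q[1],j[1]+s*q[0]+c*q[1]])
E
python3 - <<'E'
from fit import *
fr=grab('top')
z=lambda a:np.array(a)/3+[210,120]-np.array([1/3,1/3])
j,r=fitpose(fr,[(65,-83,18),(-65,-83,18),(65,137,45),(-65,137,45),(65,119,45),(-65,119,45),(47,17,45)],z([(567,150),(545,367),(203,97),(170,317),(230,99),(203,325),(403,152)]))
print('jig',j,r.tolist())
b,r=fitpose(fr,[(50,40,36),(50,-40,36),(-50,-40,36),(-50,40,36)],z([(255,201),(389,205),(380,383),(240,373)]))
print('board',b,r.tolist()); print('in jig',inj(b,j),b[2]-j[2])
sf=grab('side')
zs=lambda a:np.array(a)/3+[180,110]-1/3
def P(q,z,j): return [*tow(np.array(q)/1000,j),z/1000]
print('side check', proj(sf,[P((-65,137),0,j),P((65,137),45,j),P((-65,137),45,j),P((-50,40),36,b),P((-50,-40),36,b)])*3-3*np.array([180,110]))
# lever from bar end etc
for c in(0.66,0.7,0.76):
    hy,hz=-46,48
    # bar upper face offset unknown: 
    print(c,proj(fr,[P((-5.5,hy+81*np.cos(c)),hz+81*np.sin(c),j)])*3-3*np.array([210,120]))
print('corner',P((47,119),18,j))
E
```

```text
jig [ 0.5982 -0.0419 -0.1032] [[-0.4, 0.6], [0.6, 0.4], [-1.2, -0.4], [0.5, 0.4], [0.1, 0.2], [0.0, -1.0], [-0.0, -0.4]]
board [ 0.5662  0.0191 -0.0505] [[-1.1, -0.4], [0.4, 1.4], [0.3, -0.3], [0.1, -0.1]]
in jig [-0.0381  0.0574] 0.05273828893205762
side check [[368.9489 393.0509]
 [153.2514 305.7802]
 [371.1778 327.7861]
 [422.2244 309.4798]
 [429.9682 248.4263]]
0.66 [[402.6254 223.3392]]
0.7 [[406.9992 222.9942]]
0.76 [[413.913  222.5655]]
corner [np.float64(0.657184020038357), np.float64(0.07162423848878946), 0.018]
```

Emit:
step_arm --pt "0.5 0.86 0 0 0 -0.351 255" --pt "0.5 0.86 0 0 0 -0.351 255" --pt "0.5 0.86 0 0 0 -0.351 255" --pt "0.5 0.86 0 0 0 -0.351 255" --pt "0.5 0.86 0 0 0 -0.351 255" --pt "0.5 0.86 0 0 0 -0.351 255" --pt "0.5 0.86 0 0 0 -0.351 255" --pt "0.5 0.86 0 0 0 -0.351 255" --pt "0.5 0.86 0 0 0 -0.351 255" --pt "0.5 0.86 0 0 0 -0.351 255"

```text
time: 2.2
tool_pos: [0.5072, -0.1379, 0.2317]
tool_rot: [0.0, 0.999, -0.052, 0.001]
contact_force: [1.3, 0.9, -0.2]
gripper_width: -0.002
```

Emit:
step_arm --pt "0.1 0.174 0 -0.031 -0.299 0 255" --pt "0.1 0.174 0 -0.031 -0.299 0 255" --pt "0.1 0.174 0 -0.031 -0.299 0 255" --pt "0.1 0.174 0 -0.031 -0.299 0 255" --pt "0.1 0.174 -0.1 -0.031 -0.299 0 255" --pt "0.1 0.174 -0.2 -0.031 -0.299 0 255" --pt "0.1 0.174 -0.2 -0.031 -0.299 0 255"

```text
time: 2.9
tool_pos: [0.5513, -0.0526, 0.1226]
tool_rot: [0.01, 0.975, -0.052, 0.215]
contact_force: [-1.5, 0.4, -1.9]
gripper_width: -0.001
```

```bash
cat > look.py <<'E'
from fit import *
import sys
n=sys.argv[1]
T=grab('top');S=grab('side')
for c,fr,b in (('top',T,(210,120,440,320)),('side',S,(180,110,400,300))):
    im=fr['pixels'][b[1]:b[3],b[0]:b[2]]
    im=cv2.resize(im,None,fx=3,fy=3,interpolation=cv2.INTER_CUBIC);cv2.imwrite('pics/%s%s.png'%(c,n),cv2.cvtColor(im,cv2.COLOR_RGB2BGR))
j=np.array([.5982,-.0419,-.1032])
s=monitor.state();print(s['time'],s['tool_pos'],s['tool_rot'],s['contact_force'],'jig',inj(s['tool_pos'],j)*1000)
E
python3 look.py 2
```

```text
3.0 [ 0.5569 -0.0539  0.1318] [ 0.0115  0.9736 -0.0512  0.2223] [0.2107 0.1661 1.0055] jig [-39.7964 -16.1953]
```

View pics/top2.png

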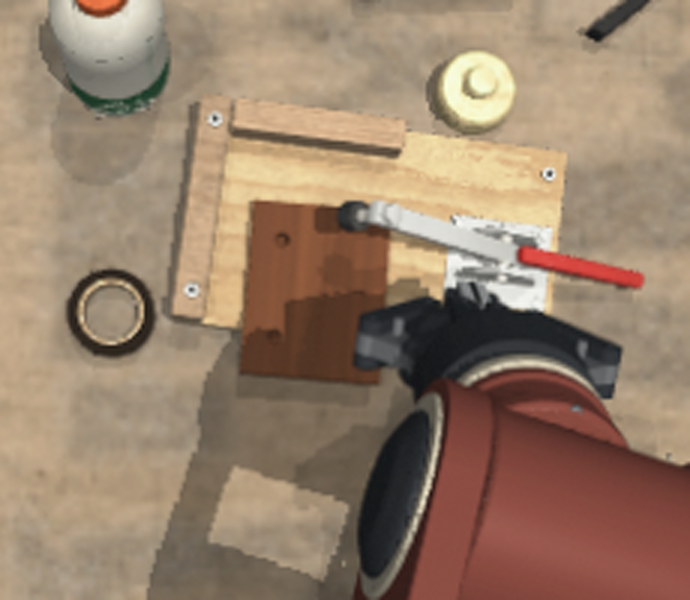

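View pics/side2.png

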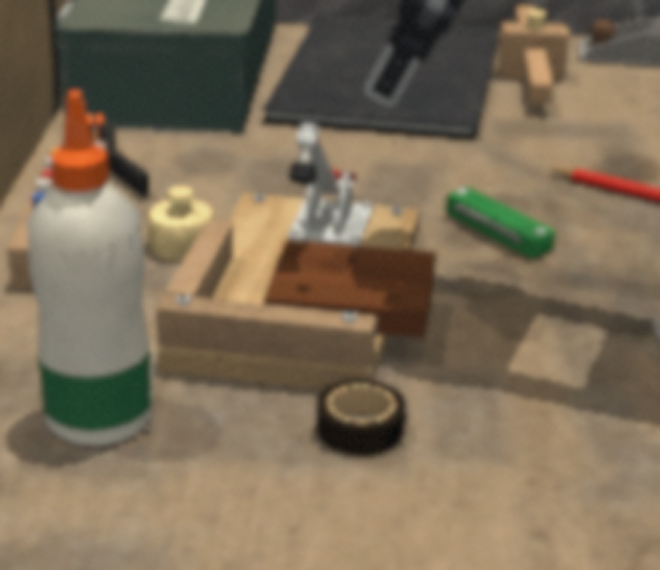

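Emit:
step_arm --pt "0 0 -0.08 0 0 0 255" --pt "0 0 -0.14 0 0 0 255" --pt "0 0 -0.18 0 0 0 255" --pt "0 0 -0.2 0 0 0 255" --pt "0 0 -0.208 0 0 0 255" --pt "0 0 -0.208 0 0 0 255" --pt "0 0 -0.208 0 0 0 255"

```text
time: 3.7
tool_pos: [0.5582, -0.0535, 0.0297]
tool_rot: [0.012, 0.973, -0.05, 0.225]
contact_force: [-0.5, 0.2, -0.2]
gripper_width: -0.0
```

```bash
python3 look.py 3
```

```text
3.8 [ 0.5577 -0.0533  0.0292] [ 0.0118  0.9731 -0.0505  0.2246] [-0.0386 -0.047   1.3296] jig [-39.1067 -15.4939]
```

View pics/top3.png

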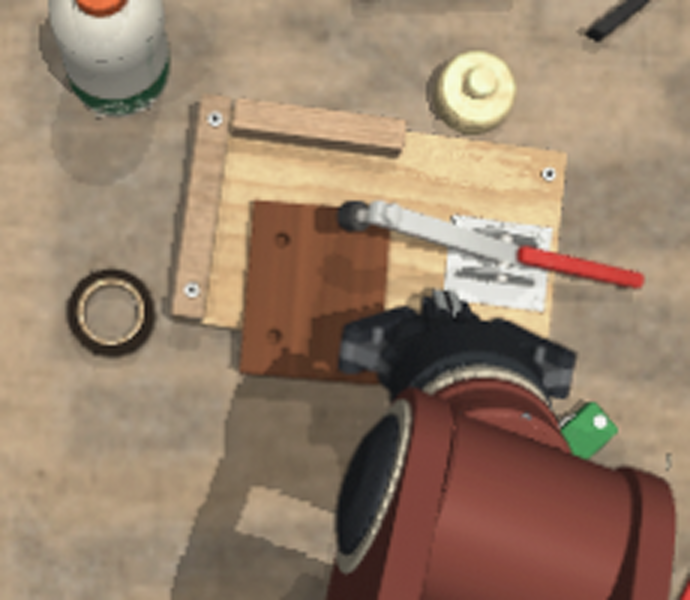

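View pics/side3.png

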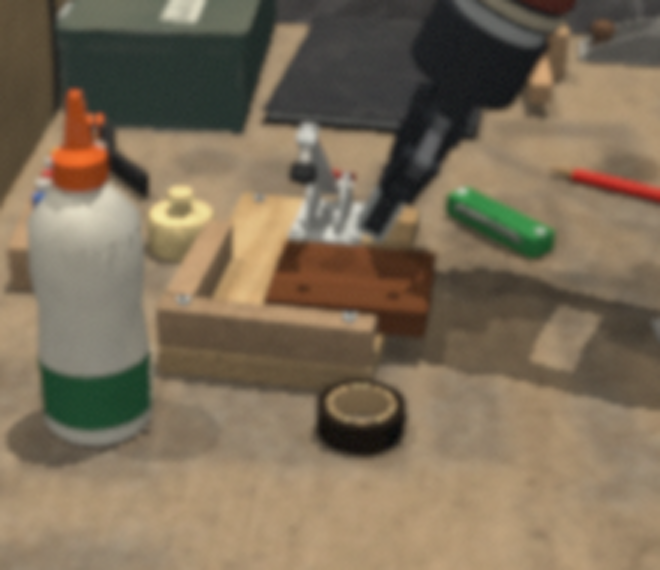

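Emit:
step_arm --pt "0.001 0.012 -0.005 0 0 0 255" --pt "0.002 0.022 -0.005 0 0 0 255" --pt "0.003 0.03 -0.005 0 0 0 255" --pt "0.004 0.036 -0.005 0 0 0 255" --pt "0.004 0.042 -0.005 0 0 0 255" --pt "0.005 0.048 -0.005 0 0 0 255" --pt "0.006 0.054 -0.005 0 0 0 255" --pt "0.006 0.06 -0.005 0 0 0 255" --pt "0.007 0.066 -0.005 0 0 0 255" --pt "0.007 0.07 -0.005 0 0 0 255"

```text
time: 4.8
tool_pos: [0.56, -0.0177, 0.0248]
tool_rot: [0.011, 0.973, -0.05, 0.223]
contact_force: [0.5, -0.9, 0.4]
gripper_width: 0.006
```

```bash
python3 look.py 4
```

```text
4.9 [ 0.56   -0.0176  0.0248] [ 0.0114  0.9734 -0.0504  0.2233] [-0.6852  0.3562 -0.6159] jig [-40.5202  20.1955]
```

View pics/top4.png

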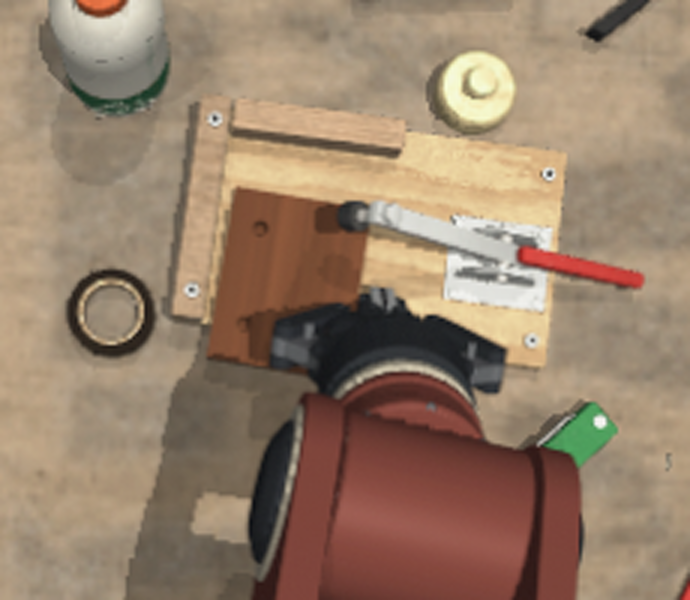

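View pics/side4.png

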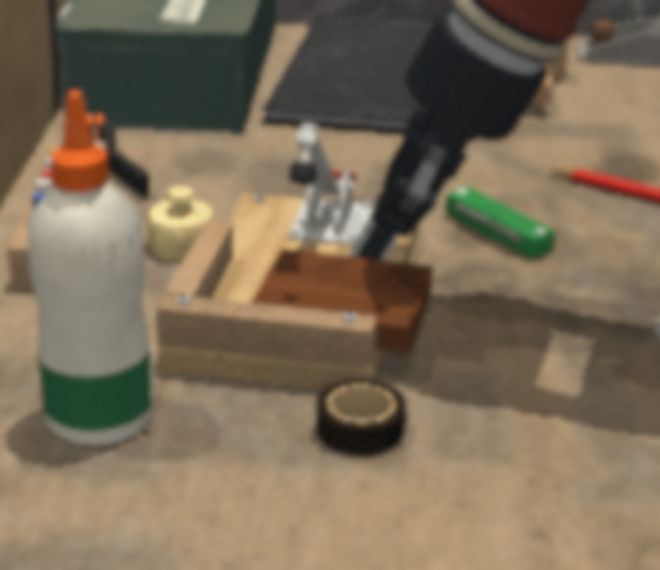

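```bash
cat > bf.py <<'E'
from fit import *
import sys,json
fr=grab('top');j=np.array([.5982,-.0419,-.1032])
O={'a':(50,40,36),'b':(50,-40,36),'c':(-50,-40,36),'d':(-50,40,36)}
d=json.loads(sys.argv[1])
z=np.array(list(d.values()))/3+[210,120]-1/3
b,r=fitpose(fr,[O[k] for k in d],z)
q=inj(b,j)*1000;th=b[2]-j[2]
c,s=np.cos(th),np.sin(th)
print('board jig',q,'th',th,'corner gap',q+[50*c-40*s-47,50*s+40*c-119],'res',r.tolist())
E
python3 bf.py '{"a":[235,188],"b":[369,206],"d":[208,360]}'
```

```text
board jig [-35.4573  72.5215] th -0.01856447705519572 corner gap [-31.7233  -7.4136] res [[-0.7, -0.0], [0.4, 0.3], [0.2, -0.3]]
```

Emit:
step_arm --pt "-0.0065 -0.0235 0 0 0 0 255" --pt "-0.0065 -0.0235 0 0 0 0 255" --pt "-0.06 -0.018 0 0 0 0 255" --pt "-0.12 -0.012 0 0 0 0 255" --pt "-0.146 -0.009 0 0 0 0 255" --pt "-0.146 -0.009 0 0 0 0 255" --pt "-0.14 0.04 0 0 0 0 255" --pt "-0.136 0.1 0 0 0 0 255" --pt "-0.1325 0.118 0 0 0 0 255" --pt "-0.1325 0.118 0 0 0 0 255"

```text
time: 5.95
tool_pos: [0.4949, 0.0423, 0.0254]
tool_rot: [0.011, 0.973, -0.049, 0.224]
contact_force: [0.9, -1.3, -0.0]
gripper_width: -0.002
```

```bash
python3 look.py 5
```

```text
6.05 [0.4944 0.0411 0.0251] [ 0.0115  0.9733 -0.0503  0.2235] [ 0.5035 -0.2726  1.1775] jig [-111.7813   71.864 ]
```

View pics/top5.png

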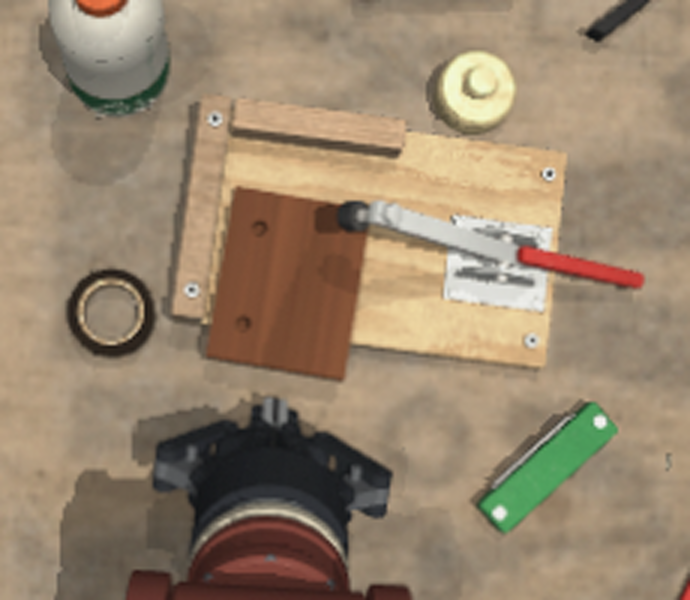

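Emit:
step_arm --pt "0.014 -0.0014 0 0 0 0 255" --pt "0.026 -0.0026 0 0 0 0 255" --pt "0.034 -0.0034 0 0 0 0 255" --pt "0.042 -0.0042 0 0 0 0 255" --pt "0.05 -0.005 0 0 0 0 255" --pt "0.058 -0.006 0 0 0 0 255" --pt "0.066 -0.007 0 0 0 0 255" --pt "0.074 -0.0076 0 0 0 0 255" --pt "0.08 -0.0082 0 0 0 0 255" --pt "0.084 -0.0087 0 0 0 0 255"

```text
time: 7.05
tool_pos: [0.5359, 0.0367, 0.0247]
tool_rot: [0.011, 0.973, -0.05, 0.223]
contact_force: [-0.4, 0.7, 0.5]
gripper_width: -0.005
```

```bash
python3 look.py 6
```

```text
7.15 [0.536  0.0367 0.0249] [ 0.0115  0.9734 -0.0505  0.2234] [-0.2561  0.0756  0.1025] jig [-69.9669  71.7743]
```

View pics/top6.png

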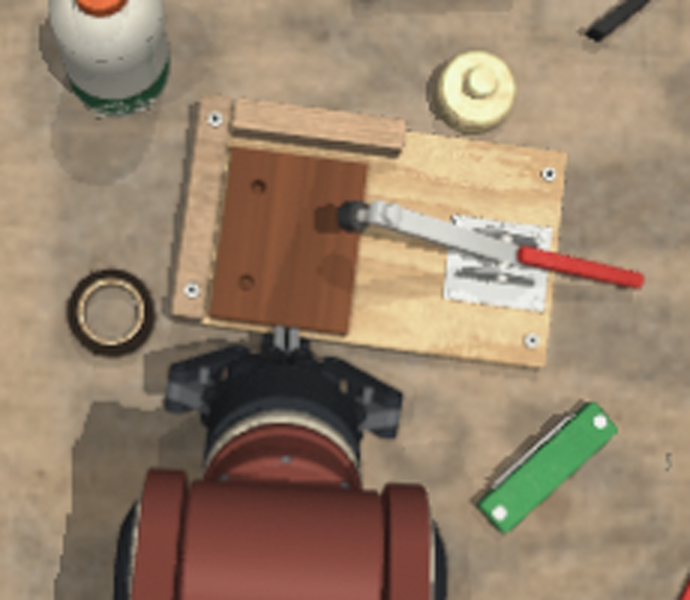

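```bash
python3 bf.py '{"a":[231,148],"b":[368,163],"c":[347,335],"d":[209,318]}'
```

```text
board jig [-11.2389  75.9771] th -0.005173844388508458 corner gap [-8.0326 -3.2821] res [[-0.2, -0.2], [-0.2, 0.4], [0.4, 0.0], [-0.1, -0.2]]
```

Emit:
step_arm --pt "0.004 -0.0004 0 0 0 0 255" --pt "0.007 -0.0007 0 0 0 0 255" --pt "0.009 -0.0009 0 0 0 0 255" --pt "0.011 -0.0011 0 0 0 0 255" --pt "0.012 -0.0012 0 0 0 0 255" --pt "0.013 -0.0013 0 0 0 0 255"

```text
time: 7.8
tool_pos: [0.5422, 0.036, 0.0247]
tool_rot: [0.011, 0.973, -0.051, 0.223]
contact_force: [-1.1, 0.8, -0.3]
gripper_width: -0.001
```

Emit:
step_arm --pt "0.002 -0.0002 0 0 0 0 255" --pt "0.002 -0.0002 0 0 0 0 255"

```text
time: 8.0
tool_pos: [0.5433, 0.0359, 0.0249]
tool_rot: [0.011, 0.973, -0.05, 0.223]
contact_force: [-0.1, -0.0, 0.3]
gripper_width: 0.003
```

Emit:
step_arm --pt "0.002 -0.0002 0 0 0 0 255" --pt "0.002 -0.0002 0 0 0 0 255"

```text
time: 8.2
tool_pos: [0.5443, 0.0358, 0.0249]
tool_rot: [0.011, 0.973, -0.051, 0.223]
contact_force: [0.2, 0.5, -0.7]
gripper_width: 0.001
```

Emit:
step_arm --pt "0.002 -0.0002 0 0 0 0 255" --pt "0.002 -0.0002 0 0 0 0 255"

```text
time: 8.4
tool_pos: [0.5446, 0.0359, 0.0246]
tool_rot: [0.011, 0.974, -0.05, 0.222]
contact_force: [-5.8, 0.5, 4.0]
gripper_width: -0.0
```

```bash
python3 look.py 7
```

```text
8.5 [0.5446 0.0358 0.0246] [ 0.0115  0.9736 -0.0505  0.2225] [-4.9989  0.671   3.6338] jig [-61.2742  71.8037]
```

View pics/top7.png

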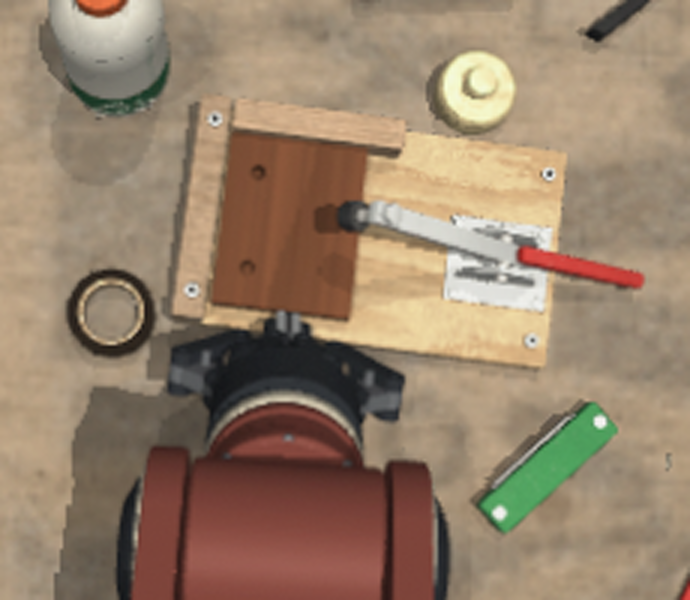

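View pics/side7.png

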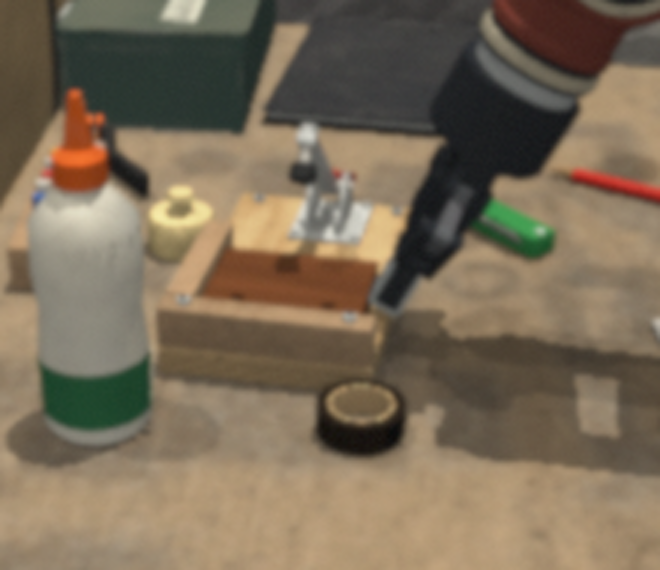

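Emit:
step_arm --pt "-0.03 0.0032 0 0 0 0 255" --pt "-0.0617 0.0064 0.008 -0.0137 -0.133 0 255" --pt "-0.0617 0.0064 0.008 -0.0137 -0.133 0 255" --pt "-0.0744 -0.08 0.008 -0.0137 -0.133 0 255" --pt "-0.0744 -0.117 0.008 -0.0137 -0.133 0 255" --pt "-0.0744 -0.117 0.008 -0.0137 -0.133 0 255"

```text
time: 9.1
tool_pos: [0.5084, -0.0253, 0.0296]
tool_rot: [0.017, 0.946, -0.051, 0.321]
contact_force: [-0.4, 0.6, 0.5]
gripper_width: -0.003
```

```bash
python3 look.py 8; python3 - <<'E'
from h import *
from scipy.spatial.transform import Rotation as R
q=monitor.state()['tool_rot'];print(R.from_quat(np.r_[q[1:],q[0]]).as_matrix().round(3)); print(monitor.state()['joint_pos'])
E
```

```text
9.2 [ 0.5082 -0.0234  0.0292] [ 0.0167  0.946  -0.05    0.3199] [ 0.3069  0.0931 -0.384 ] jig [-91.3942   9.1045]
[[ 0.79  -0.105  0.604]
 [-0.084 -0.994 -0.064]
 [ 0.607 -0.    -0.795]]
[-0.2369538  -0.361515    2.45110652  0.20108587  0.41149562  1.28161671]
```

View pics/top8.png

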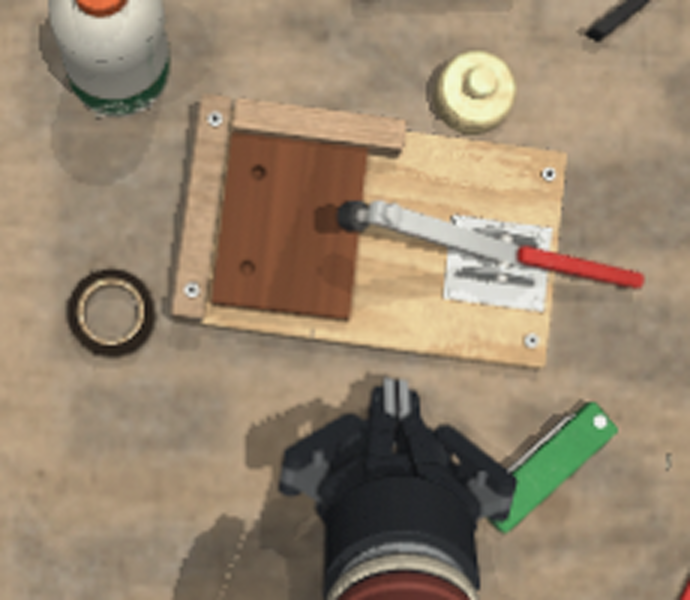

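View pics/side8.png

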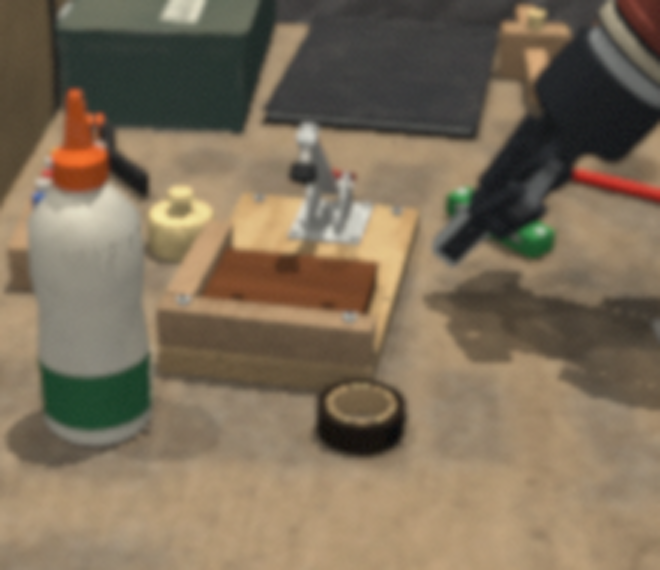

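Emit:
step_arm --pt "0.05 -0.005 0 0 0 0 255" --pt "0.1 -0.01 0 0 0 0 255" --pt "0.13 -0.0135 0 0 0 0 255" --pt "0.149 -0.0155 0 0 0 0 255" --pt "0.149 -0.0155 0 0 0 0 255"

```text
time: 9.7
tool_pos: [0.5835, -0.0298, 0.029]
tool_rot: [0.016, 0.946, -0.048, 0.32]
contact_force: [-0.5, 0.3, 0.2]
gripper_width: -0.001
```

```bash
python3 look.py 9
```

```text
9.8 [ 0.5819 -0.0298  0.0282] [ 0.0161  0.9464 -0.0487  0.319 ] [-0.4875  0.3804 -0.1831] jig [-17.4915  10.3944]
```

View pics/top9.png

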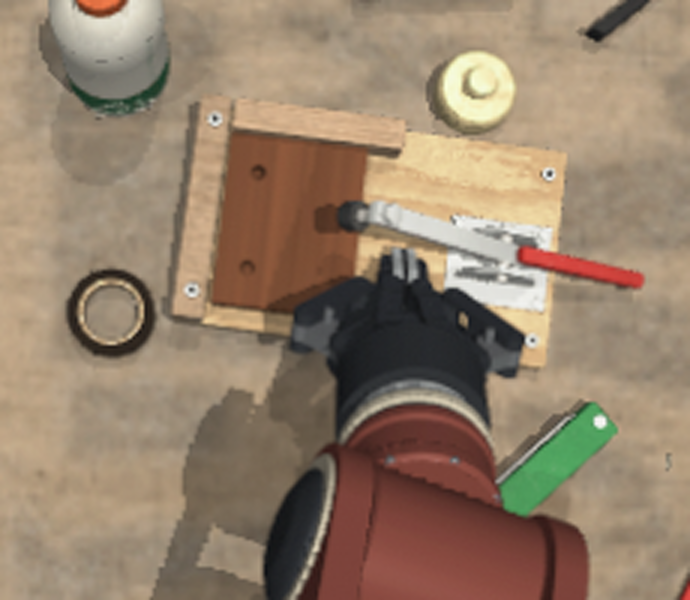

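View pics/side9.png

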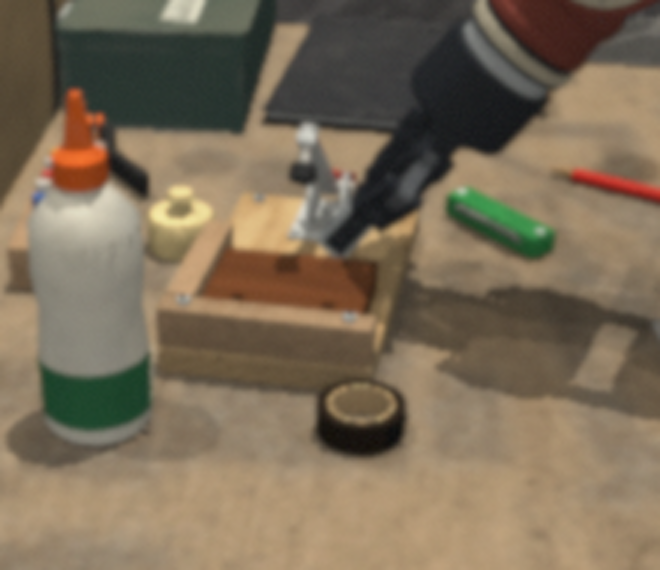

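Emit:
step_arm --pt "0.001 0.01 0 0 0 0 255" --pt "0.0018 0.018 0 0 0 0 255" --pt "0.0022 0.022 0 0 0 0 255" --pt "0.0025 0.024 0 0 0 0 255" --pt "0.0027 0.026 0 0 0 0 255" --pt "0.0027 0.026 0 0 0 0 255"

```text
time: 10.4
tool_pos: [0.5838, -0.0174, 0.0288]
tool_rot: [0.016, 0.946, -0.049, 0.32]
contact_force: [-1.0, -0.2, 1.2]
gripper_width: -0.004
```

Emit:
step_arm --pt "0.0002 0.002 0 0 0 0 255" --pt "0.0002 0.002 0 0 0 0 255"

```text
time: 10.6
tool_pos: [0.5839, -0.0166, 0.0288]
tool_rot: [0.016, 0.946, -0.049, 0.32]
contact_force: [-0.8, 0.3, 0.2]
gripper_width: -0.0
```

Emit:
step_arm --pt "0.0002 0.002 0 0 0 0 255" --pt "0.0002 0.002 0 0 0 0 255"

```text
time: 10.8
tool_pos: [0.5841, -0.0155, 0.0288]
tool_rot: [0.016, 0.946, -0.049, 0.32]
contact_force: [0.1, -1.1, -0.3]
gripper_width: 0.0
```

Emit:
step_arm --pt "0.0002 0.002 0 0 0 0 255" --pt "0.0002 0.002 0 0 0 0 255"

```text
time: 11.0
tool_pos: [0.5841, -0.0145, 0.0288]
tool_rot: [0.016, 0.946, -0.049, 0.32]
contact_force: [-1.5, -1.2, 1.3]
gripper_width: 0.002
```

Emit:
step_arm --pt "0.0002 0.002 0 0 0 0 255" --pt "0.0002 0.002 0 0 0 0 255"

```text
time: 11.2
tool_pos: [0.5843, -0.0137, 0.0288]
tool_rot: [0.017, 0.946, -0.049, 0.32]
contact_force: [-0.6, -2.5, 0.3]
gripper_width: 0.003
```

```bash
python3 look.py 10
```

```text
11.3 [ 0.5843 -0.0137  0.0288] [ 0.0166  0.9461 -0.0491  0.3196] [-0.6449 -3.3414  0.2268] jig [-16.7725  26.5884]
```

View pics/top10.png

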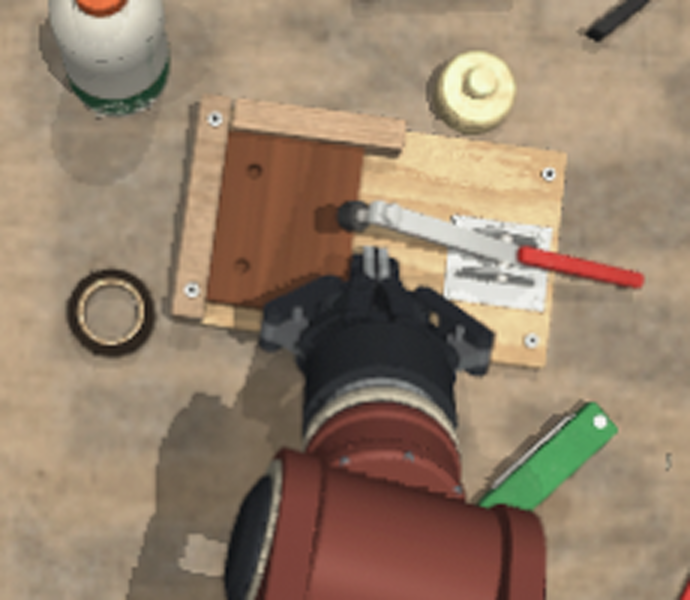

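Emit:
step_arm --pt "0.0002 0.002 0 0 0 0 255" --pt "0.0002 0.002 0 0 0 0 255"

```text
time: 11.5
tool_pos: [0.5844, -0.0134, 0.0288]
tool_rot: [0.017, 0.946, -0.049, 0.32]
contact_force: [-2.8, -8.1, -0.3]
gripper_width: -0.003
```

Emit:
step_arm --pt "-0.002 -0.014 0 0 0 0 255" --pt "-0.003 -0.028 0 0 0 0 255" --pt "-0.06 -0.022 0 0 0 0 255" --pt "-0.12 -0.016 0 0 0 0 255" --pt "-0.152 -0.0124 0 0 0 0 255" --pt "-0.152 -0.0124 0 0.0446 0.431 0 255" --pt "-0.152 -0.0124 0 0.0446 0.431 0 255" --pt "-0.145 0.05 0 0.0446 0.431 0 255" --pt "-0.14 0.105 -0.008 0.0446 0.431 0 255" --pt "-0.14 0.105 -0.008 0.0446 0.431 0 255"

```text
time: 12.5
tool_pos: [0.5169, 0.0426, 0.0256]
tool_rot: [-0.001, 0.999, -0.05, 0.0]
contact_force: [-1.1, 0.1, -0.4]
gripper_width: -0.0
```

```bash
python3 look.py 11
```

```text
12.6 [0.5162 0.0409 0.025 ] [-0.0002  0.9987 -0.0511  0.0011] [-0.5172 -0.6198 -0.6221] jig [-90.1314  73.8819]
```

View pics/top11.png

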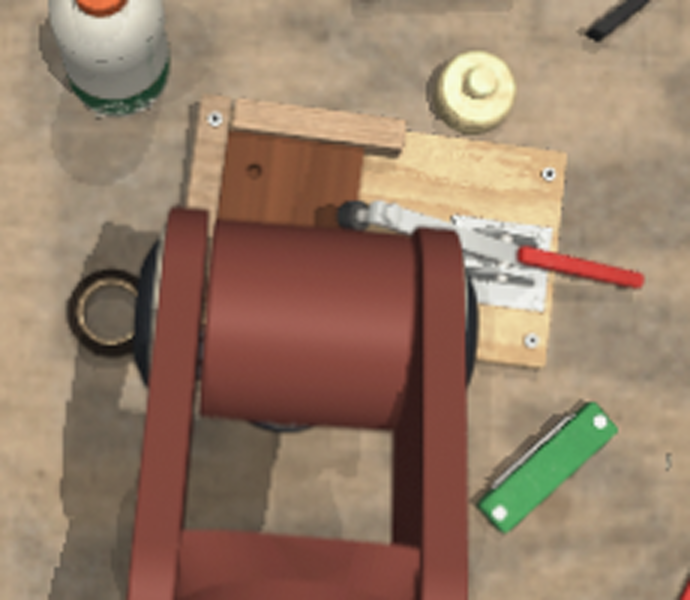

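View pics/side11.png

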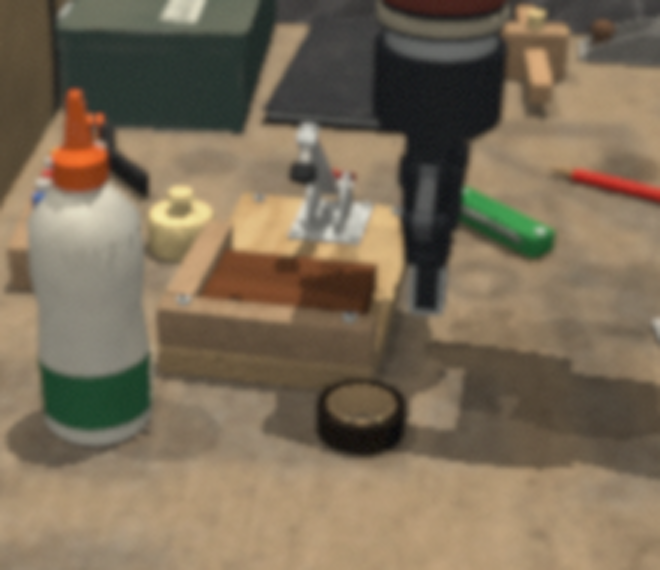

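Emit:
step_arm --pt "0.02 -0.002 0 0 0 0 255" --pt "0.032 -0.0033 0 0 0 0 255" --pt "0.04 -0.0041 0 0 0 0 255" --pt "0.044 -0.0045 0 0 0 0 255" --pt "0.048 -0.005 0 0 0 0 255" --pt "0.048 -0.005 0 0 0 0 255"

```text
time: 13.2
tool_pos: [0.5384, 0.0374, 0.0249]
tool_rot: [0.0, 0.999, -0.052, 0.001]
contact_force: [0.5, 0.4, -0.4]
gripper_width: -0.001
```

Emit:
step_arm --pt "0.002 -0.0002 0 0 0 0 255" --pt "0.002 -0.0002 0 0 0 0 255"

```text
time: 13.4
tool_pos: [0.5393, 0.0374, 0.0248]
tool_rot: [0.0, 0.999, -0.052, 0.001]
contact_force: [-0.1, 0.3, 0.2]
gripper_width: 0.001
```

Emit:
step_arm --pt "0.002 -0.0002 0 0 0 0 255" --pt "0.002 -0.0002 0 0 0 0 255"

```text
time: 13.6
tool_pos: [0.5404, 0.0373, 0.0248]
tool_rot: [0.0, 0.999, -0.052, 0.001]
contact_force: [-0.2, -0.8, 0.3]
gripper_width: 0.004
```

Emit:
step_arm --pt "0.002 -0.0002 0 0 0 0 255" --pt "0.002 -0.0002 0 0 0 0 255"

```text
time: 13.8
tool_pos: [0.5414, 0.0372, 0.0248]
tool_rot: [0.0, 0.999, -0.052, 0.001]
contact_force: [0.8, -0.1, -0.3]
gripper_width: 0.001
```

Emit:
step_arm --pt "0.002 -0.0002 0 0 0 0 255" --pt "0.002 -0.0002 0 0 0 0 255"

```text
time: 14.0
tool_pos: [0.5424, 0.0371, 0.0248]
tool_rot: [0.0, 0.999, -0.052, 0.001]
contact_force: [-0.0, 0.2, -0.3]
gripper_width: 0.001
```

Emit:
step_arm --pt "0.002 -0.0002 0 0 0 0 255" --pt "0.002 -0.0002 0 0 0 0 255"

```text
time: 14.2
tool_pos: [0.5425, 0.0371, 0.0247]
tool_rot: [0.0, 0.999, -0.052, -0.0]
contact_force: [-3.9, 0.1, 3.7]
gripper_width: -0.002
```

Emit:
step_arm --pt "0.002 -0.0002 0 0 0 0 255" --pt "0.002 -0.0002 0 0 0 0 255"

```text
time: 14.4
tool_pos: [0.5426, 0.0371, 0.0245]
tool_rot: [0.0, 0.999, -0.052, -0.002]
contact_force: [-8.0, 0.6, 5.5]
gripper_width: 0.002
```

Emit:
step_arm --pt "-0.03 0.003 0 0 0 0 255" --pt "-0.06 0.006 0 0 0 0 255" --pt "-0.16 0.016 0.05 0 0 0 255" --pt "-0.25 0.016 0.1 0 0 0 255" --pt "-0.25 -0.08 0.2 0 0 0 255" --pt "-0.25 -0.15 0.25 0 0 0 255" --pt "-0.25 -0.15 0.25 0 0 0 255"

```text
time: 15.1
tool_pos: [0.4216, -0.0408, 0.1544]
tool_rot: [0.001, 0.999, -0.053, 0.005]
contact_force: [0.7, -0.2, 0.9]
gripper_width: 0.002
```

```bash
python3 look.py 12
```

```text
15.2 [ 0.421  -0.0395  0.1521] [ 0.0005  0.9986 -0.0534  0.0035] [-0.4016  0.1947 -0.1823] jig [-176.5046  -15.9172]
```

View pics/top12.png

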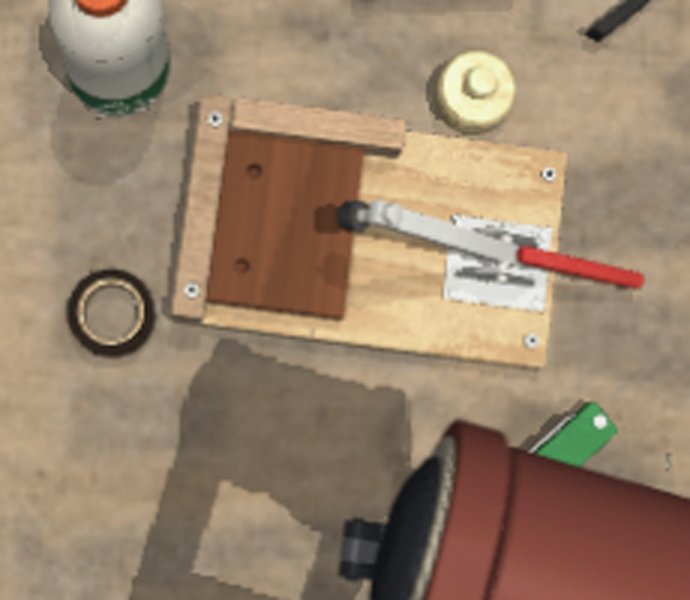

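View pics/side12.png

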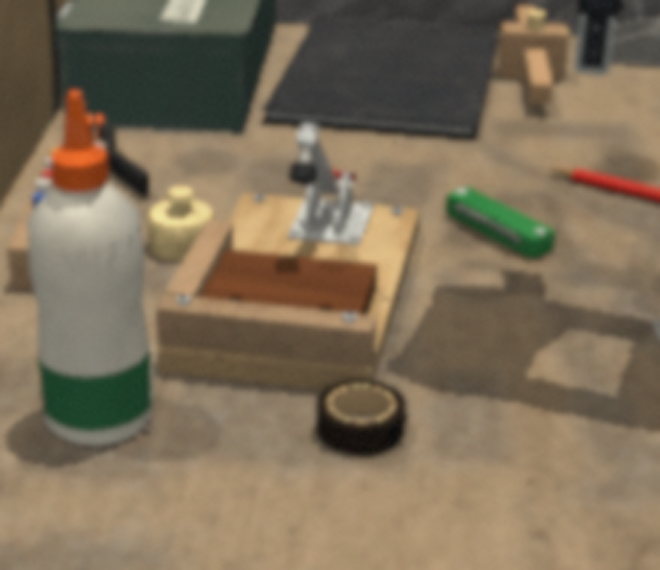

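```bash
python3 bf.py '{"c":[343,319],"d":[208,304]}'; python3 - <<'E'
from fit import *
j=np.array([.5982,-.0419,-.1032]);fr=grab('top')
for th in(.66,.7,.74):
  f=lambda s,h,x=-5.5:[*tow(np.array([x,-46+s*np.cos(th)-h*np.sin(th)])/1000,j),(48+s*np.sin(th)+h*np.cos(th))/1000]
  print(th,((proj(fr,[f(108,3),f(101,-28),f(81,3)])-[210,120])*3).tolist())
E
```

```text
board jig [-3.0329 79.4174] th 0.010103773523643708 corner gap [-0.4396  0.9205] res [[0.7, 0.1], [-0.7, -0.1]]
0.66 [[370.21622216394496, 212.6607560455941], [339.94924979656935, 219.09696786507848], [406.5994071915809, 222.9439037315271]]
0.7 [[376.2273842947585, 212.19053923979016], [343.6320200584273, 218.23316122654063], [411.1519801080638, 222.64195495275794]]
0.74 [[382.5079581613873, 211.78607010642514], [347.61893601677707, 217.41808241974647], [415.8875374649133, 222.3881850730645]]
```

Emit:
step_arm --pt "0 0 0.02 0 0 0 255" --pt "0.1 0.008 0.02 0 0 0 255" --pt "0.2 0.016 0.02 0 0 0 255" --pt "0.28 0.02 0.02 0 0 0 255" --pt "0.33 0.024 0.02 0 0 0 255" --pt "0.346 0.024 0.02 0 0 0 255" --pt "0.346 0.024 0.02 0 0 0 255"

```text
time: 16.0
tool_pos: [0.5922, -0.0251, 0.1585]
tool_rot: [-0.0, 0.999, -0.051, -0.001]
contact_force: [0.7, -0.5, 0.6]
gripper_width: -0.006
```

```bash
python3 look.py 13; python3 -c "
from h import *
grab('wrist','w13.png')"
```

```text
16.1 [ 0.5911 -0.0255  0.1589] [-0.0001  0.9987 -0.0515 -0.0004] [-0.2336  0.2729 -0.7753] jig [-8.7234 15.6119]
```

View pics/side13.png

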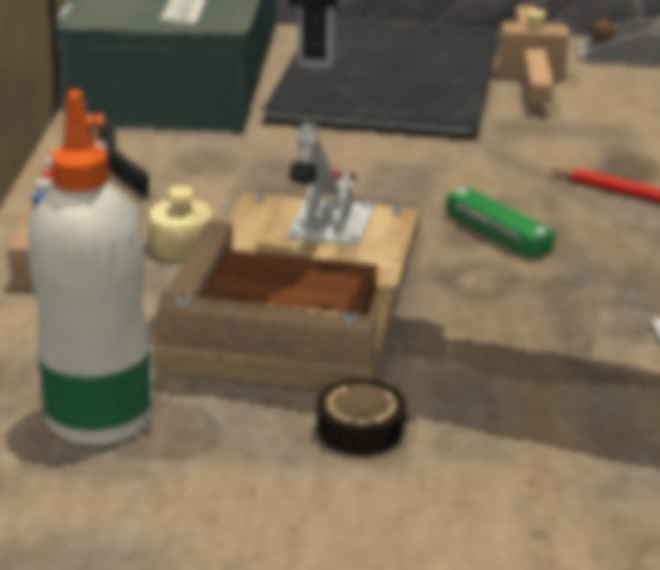

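View pics/w13.png

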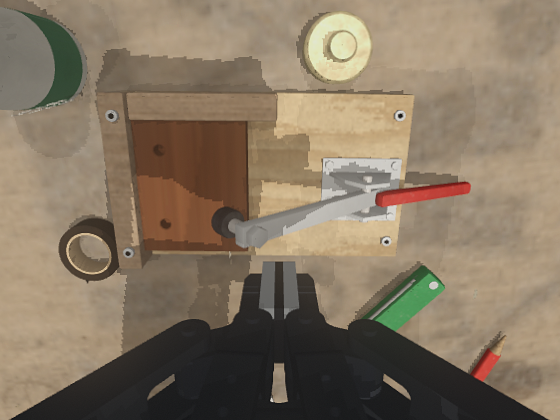

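Emit:
step_arm --pt "0.006 0 -0.03 0 0 0 255" --pt "0.006 0 -0.06 0 0 0 255" --pt "0.006 0 -0.074 0 0 0 255" --pt "0.006 0 -0.08 0 0 0 255" --pt "0.006 0 -0.086 0 0 0 255" --pt "0.006 0 -0.092 0 0 0 255" --pt "0.006 0 -0.098 0 0 0 255" --pt "0.006 0 -0.104 0 0 0 255" --pt "0.006 0 -0.11 0 0 0 255"

```text
time: 17.05
tool_pos: [0.5957, -0.0261, 0.105]
tool_rot: [0.0, 0.999, -0.052, 0.001]
contact_force: [-0.0, -0.3, 1.8]
gripper_width: -0.003
```

```bash
python3 look.py 14
```

```text
17.15 [ 0.5952 -0.0261  0.1044] [ 0.      0.9987 -0.0519  0.0005] [ 1.0038  0.2292 -0.0265] jig [-4.6302 15.4209]
```

View pics/side14.png

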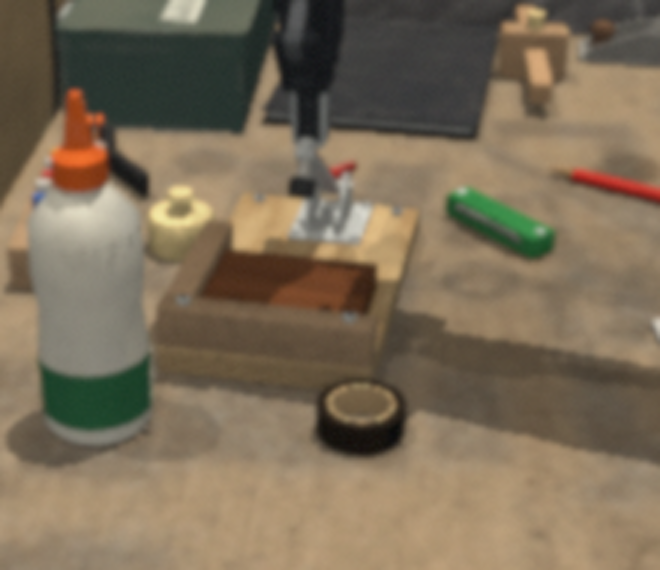

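Emit:
step_arm --pt "0 0 -0.008 0 0 0 255" --pt "0 0 -0.016 0 0 0 255" --pt "0 0 -0.024 0 0 0 255" --pt "0 0 -0.032 0 0 0 255" --pt "0 0 -0.04 0 0 0 255" --pt "0 0 -0.048 0 0 0 255" --pt "0 0 -0.054 0 0 0 255" --pt "0 0 -0.06 0 0 0 255" --pt "0 0 -0.064 0 0 0 255"

```text
time: 18.05
tool_pos: [0.5953, -0.0261, 0.0725]
tool_rot: [0.0, 0.999, -0.052, 0.001]
contact_force: [0.6, 0.5, 1.5]
gripper_width: 0.006
```

Emit:
step_arm --pt "0 0 -0.003 0 0 0 255" --pt "0 0 -0.006 0 0 0 255"

```text
time: 18.25
tool_pos: [0.5953, -0.0261, 0.0697]
tool_rot: [0.0, 0.999, -0.052, 0.001]
contact_force: [-0.2, -0.1, 1.0]
gripper_width: -0.002
```

Emit:
step_arm --pt "0 0 -0.002 0 0 0 255" --pt "0 0 -0.004 0 0 0 255"

```text
time: 18.45
tool_pos: [0.5954, -0.0261, 0.0678]
tool_rot: [0.0, 0.999, -0.052, 0.001]
contact_force: [-0.5, 0.1, 0.5]
gripper_width: -0.0
```

Emit:
step_arm --pt "0 0 -0.002 0 0 0 255" --pt "0 0 -0.002 0 0 0 255"

```text
time: 18.65
tool_pos: [0.5953, -0.0261, 0.0667]
tool_rot: [0.0, 0.999, -0.052, 0.001]
contact_force: [-0.3, 0.2, 0.7]
gripper_width: -0.0
```

Emit:
step_arm --pt "0 0 -0.002 0 0 0 255" --pt "0 0 -0.004 0 0 0 255"

```text
time: 18.85
tool_pos: [0.5954, -0.0261, 0.0648]
tool_rot: [0.0, 0.999, -0.052, 0.001]
contact_force: [0.4, 0.4, 0.0]
gripper_width: -0.002
```

Emit:
step_arm --pt "0 0 -0.002 0 0 0 255" --pt "0 0 -0.002 0 0 0 255"

```text
time: 19.05
tool_pos: [0.5953, -0.0261, 0.0636]
tool_rot: [0.0, 0.999, -0.052, 0.001]
contact_force: [0.5, 0.5, -0.5]
gripper_width: 0.0
```

Emit:
step_arm --pt "0 0 -0.002 0 0 0 255" --pt "0 0 -0.002 0 0 0 255"

```text
time: 19.25
tool_pos: [0.5953, -0.0261, 0.0626]
tool_rot: [0.0, 0.999, -0.052, 0.001]
contact_force: [0.5, 1.0, 0.4]
gripper_width: -0.003
```

Emit:
step_arm --pt "0 0 -0.002 0 0 0 255" --pt "0 0 -0.002 0 0 0 255"

```text
time: 19.45
tool_pos: [0.5954, -0.0261, 0.0623]
tool_rot: [-0.0, 0.999, -0.052, 0.001]
contact_force: [-2.0, 1.5, 4.2]
gripper_width: 0.004
```

```bash
python3 look.py 15
```

```text
19.55 [ 0.5955 -0.026   0.0623] [ 0.      0.9987 -0.0518  0.0008] [-2.5008  0.8717  5.0832] jig [-4.3618 15.4924]
```

View pics/side15.png

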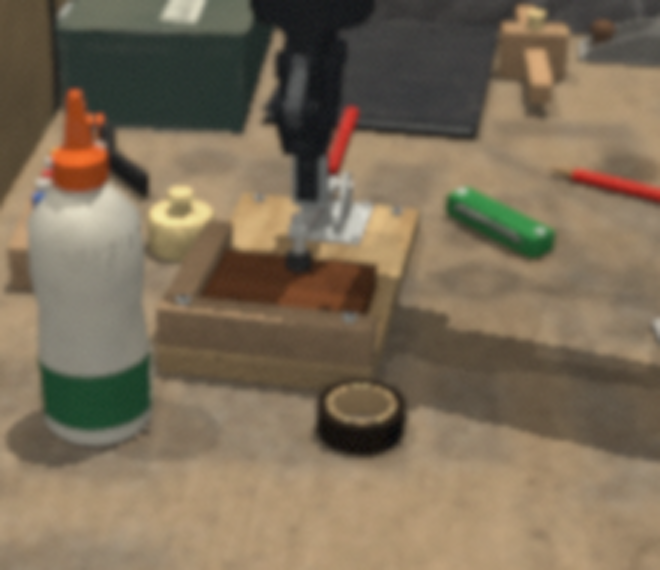

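Emit:
step_arm --pt "0 0 -0.002 0 0 0 255" --pt "0 0 -0.002 0 0 0 255" --pt "0 0 -0.002 0 0 0 255"

```text
time: 19.85
tool_pos: [0.5955, -0.026, 0.0621]
tool_rot: [-0.0, 0.999, -0.052, 0.001]
contact_force: [-3.9, 1.4, 9.0]
gripper_width: 0.0
```

Emit:
step_arm --pt "0 0 -0.001 0 0 0 255" --pt "0 0 -0.001 0 0 0 255" --pt "0 0 -0.001 0 0 0 255"

```text
time: 20.15
tool_pos: [0.5956, -0.026, 0.062]
tool_rot: [-0.0, 0.999, -0.052, 0.001]
contact_force: [-5.3, 1.7, 11.4]
gripper_width: -0.002
```

Emit:
step_arm --pt "0 0 0.01 0 0 0 255" --pt "0 0 0.03 0 0 0 255" --pt "0 0 0.1 0 0 0 255" --pt "0 0 0.2 0 0 0 255" --pt "-0.05 0 0.26 0 0 0 255" --pt "-0.15 0 0.28 0 0 0 255" --pt "-0.25 0 0.28 0 0 0 255" --pt "-0.34 -0.05 0.28 0 0 0 255" --pt "-0.34 -0.13 0.28 0 0 0 255" --pt "-0.34 -0.2 0.28 0 0 0 255"

```text
time: 21.15
tool_pos: [0.4239, -0.1269, 0.2006]
tool_rot: [0.001, 0.999, -0.052, 0.002]
contact_force: [0.9, 1.1, 1.1]
gripper_width: 0.001
```

```bash
python3 look.py 16
```

```text
21.25 [ 0.4248 -0.129   0.2009] [ 0.001   0.9985 -0.0543  0.0014] [0.7572 0.1798 0.0078] jig [-163.4908 -104.5042]
```

View pics/side16.png

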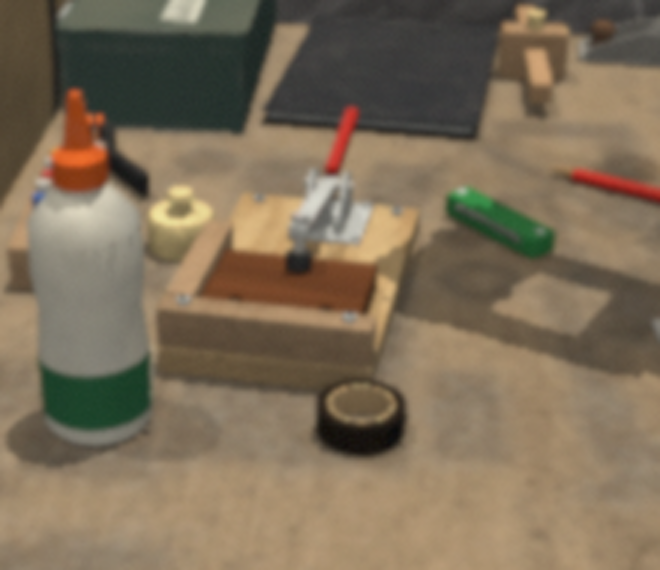

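View pics/top16.png

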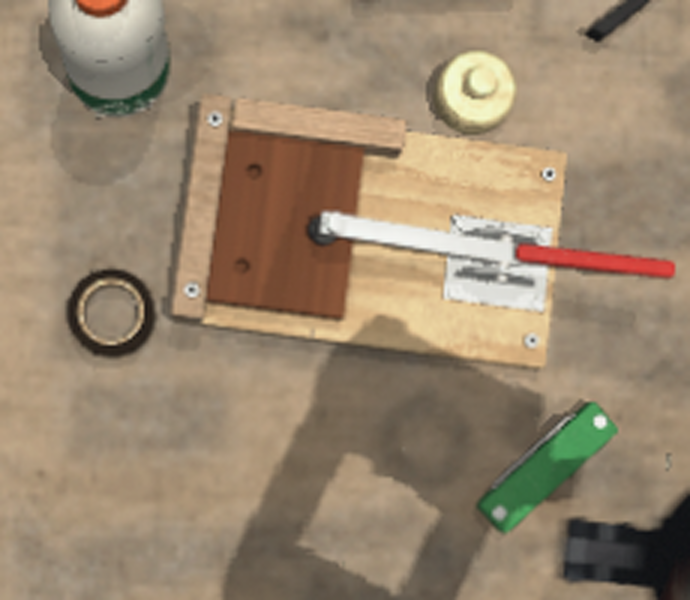

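```bash
python3 -c "
from h import *
print(manip.job_done())"
```

```text
the job is handed in; nothing more can be done
None
```

The board is seated in the jig corner and the clamp is down on it. I handed the job in at about 21 s of the 51 s allowed, and no verdict is reported.

**What I did:** With the fingers shut, I nudged the board toward the stop, then to the fence, then onto the stop, and finally re-pushed it at the fence. It came up solid against both, at about 8 N per side. I then pressed the bar down until the pad bore on the board, with up to about 12 N on the tool, and withdrew.

**Board:** Before clamping, a fit to its two visible front corners put it at x = -3.0, y = 79.4 mm in the jig's frame, against a seated position of -3 and 79. It measured 0.010 rad off square, with the corner within about 1 mm of both faces. That fit had residuals of 0.7 px, and it put the corner 0.9 mm past the stop face, so it is good only to about a millimetre. After the withdrawal the same corners showed at the same pixels.

**Clamp:** The pad landed with the tool at z = 62.3 mm, against a predicted 62.7. The last pictures show the bar down with the pad on the board. I could not measure how much force the pad keeps on the board now the arm is clear.

**Bystanders:** The bottle, tape roll, hex keys and brass weight look unmoved in the top and side pictures. I did not measure them again.

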